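# Open the drying box for inspection

### The arm

A 6-joint arm with a two-finger parallel gripper is mounted at the origin on the work surface. World frame = base frame: x ahead of the robot, y to its left, z up, the work surface at z = 0. Lengths are in mm, angles in rad, forces in N, time in s.
With the tool pointing down it reaches from about 325 to 850 mm from the base axis. Payload 4.4 kg.
Tool frame: the origin (TCP) lies midway between the tips of the shut fingers; the grasp point (between the pads) lies 19 mm behind it (r.hold_point_z is the distance from the TCP to the grasp point, in mm); z points along the fingers, y is the line along which they close (so a half turn about z gives the same grasp; the last joint's range is limited). The gripper opens to 94 mm and grips with 3 to 60 N. Pads are 16 mm wide; open, the fingers measure 119 mm over their backs; the gripper's body (75 mm by 177 mm) begins 78 mm behind the grasp point.
Start: joints at [1.022, 0.207, 1.542, -0, 1.393, -0.15], TCP at [223.289, 529.876, 205.447] pointing down, gripper open.
Joint ranges: [-2.73, 2.73], [-0.86, 2.22], [0.23, 2.46], [-1.11, 4.25], [0.08, 2.63], [-2.82, 2.82]. Speed limits (rad/s): [2.79, 2.79, 3.14, 3.14, 3.14, 3.14].

### API

Orientations are given as a unit quaternion [w, x, y, z].
In Python, from rig import r, eyes, claw gives the robot as it stands (r), with the cameras (eyes) and the gripper (claw). Calls block until the motion is done:
- r.movep(position, orientation): joint-space move of the TCP to a pose.
- r.move_linear(position, v=150, rot=None): straight line of the TCP; rot=None keeps the orientation; v is the mean speed in mm/s.
- r.movej(angles): joint-space move.
- claw.grip(opening): finger opening in mm; the grip force is fixed at half the most; returns when the fingers have stopped.
- r.sleep(seconds).
- r.ik(position, orientation): joint angles nearest the present ones, or None.
- r.state(): the state.
- eyes.capture(name): name is "side" or "top"; returns the picture (420x560x3 uint8, red, green, blue); there is no depth.
- eyes.camera_model(name): a dict with "fx", "fy", "cx", "cy" (pixels), "rvec" (rotation vector, rad) and "tvec" (3), from world to camera coordinates, as OpenCV has them. Camera axes: x right, y down, z forward; pixel columns grow to the right and rows downward; lengths in mm; the calibration is good to about 2 mm. A picture is of the moment at which its call begins. camera_model takes no time and is no camera call.
A pose or a line that the arm cannot do raises r.IKError and nothing moves.
- r.job_done(): hands the job in; it is judged then, once.
The state is a dict: "time_s": time; "q": joint angles; "joint_vel": joint speeds; "joint_torque": joint torques, N m; "ee_pos": TCP position; "ee_rot": TCP orientation; "ft_force": force on the tool from outside, world axes, zero at the start; "torque": the same for the moment, N m; "opening": finger opening in mm; "gripper_force": force on a finger pad.
Only numpy, scipy, OpenCV 4.12 (cv2) and the standard library are available. Lean on these libraries where they do the work, as an engineer would, in place of code of your own. Each camera call takes 0.05 s, during which the arm holds its last target. There are 200 camera calls.

### The job

Open the drying box so that a colleague can look in: pull the tray out all the way to its stop, then raise the inspection flap on top until it is parallel to the steel pointer clamped at the box's left side. The flap has no stay, so finish holding it still at that angle with the gripper; leave the tray out, the pointer as it is set, and the other things on the table and on the box where they are.

Things in the scene. Friction and masses are not known exactly. Their poses are not given: they have to be found in the camera images.
- drybox: The drying box: plywood, fixed to the table, 220 deep (its x) x 220 wide (its y), upper face of flap and rear deck at 145. Origin: centre of its underside. Its x points from its front (facing the robot, at x = -110) to its back, y to its left seen from the robot, z up. The lower 50 of the front is a solid plinth, the tray is above it. The fixed rear deck covers the top from x = 44 to 110.
- tray (a joint): How far the tray is pulled out of the box, m: 0 shut, 0.080 at its stop. It slides along the box's -x, starts shut or up to 20 mm ajar, drags with 1 to 3 N and stays where it is left. Small boards stand fixed on edge in it.
- tray_knob (a point): Centre of the tray's wooden knob, a round stub of diameter 28 and length 30 lying along the box's x, on a thinner 18 long stem; with the tray shut at (-143, 0, 107) in the box's frame. It moves with the tray. Its sides (box's +-y) are free: it can be pinched from above across the box's y.
- flap (a joint): Angle of the inspection flap, rad: 0 lying shut (level), grows as its front edge swings up and back; limit 1.5. Starts shut. Nearly frictionless: it falls shut when let go. A wooden board 147 (hinge to front edge) x 216 x 10, 0.3 to 0.6 kg, that forms the front part of the box's top.
- flap_hinge (a point): Middle of the flap's hinge line, at (40, 0, 140) in the box's frame. The hinge line runs along the box's y; the flap lies from here to the box's -x.
- flap_bar (a point): Centre of the flap's round steel bar handle: diameter 12, 100 long along the box's y, on two 10 thick posts 45 either side of its middle. Flap shut: 123 in front of the hinge line, 35 above it (30 above the flap's face). Turns with the flap; its axes are the box's at angle 0, x from front edge to hinge. The bar can turn between the finger pads, so the tool may stay pointing down.
- pointer (a joint): Angle of the pointer, rad, about the same hinge line, same zero and sense as the flap's: the flap is right when both agree. Varies from 0.45 to 0.85. A flat steel strip 165 x 12 x 5 with a wing nut at the hinge end, clamped stiff at the box's left side, just outside the flap (117 to the box's +y from its middle), beside a thin brass arc of radius 162 standing up from the box.
- pointer_tip (a point): Free end of the pointer, 165 from the hinge line. Its x axis points from the tip to the hinge.
- board: A loose thin wooden board with rounded corners, 140 x 100 x 14, lying in front of the drying box. A bystander. Origin: centre of its underside.
- offcut: A loose wooden block 90 x 45 x 30, lying low in front of the drying box, near or under the path of the tray (the tray passes above it). A bystander. Origin: centre of its underside.
- sandblock: A loose cork sanding block 34 x 70 x 26, lying on the fixed rear deck of the drying box, behind the flap's hinge. A bystander. Origin: centre of its underside.
- glue: A standing glue bottle, diameter 56, 150 high, to the left. A bystander. Origin: centre of its underside.
- jar: A standing lidded jar, diameter 68, 85 high, near left. A bystander. Origin: centre of its underside.
- bowl: A turned wooden bowl, diameter 120, 45 high, to the right. A bystander. Origin: centre of its underside.
- hammer: A hammer about 240 long lying on the table, near right. A bystander. Origin: on its axis, at its underside.

How it is judged:
By the outcome, as a careful person would: the job done as asked, in the order asked, and still so for the second after the job is handed in, while the arm keeps its last pose, push and grip.
It also fails if it takes over 45 s, if anything falls off the work surface, if the arm or the gripper's body presses on something with over 40 N, if the wrist force passes 120 N, or if a joint passes its speed limit or range.

## Working session

There is one attempt and no reset: what is moved stays moved. The work goes in short steps, each a Python script; the robot and the scene stay as the last script left them, time stands still between calls to the robot, and variables do not carry over. Pictures are saved under pics/ and viewed, at most 10 in all, crops included, and the job is handed in when it is done.

```bash
mkdir -p pics; ls; python3 - <<'E'
from rig import r, eyes, claw
import cv2
for n in("side","top"):
    cv2.imwrite(f"pics/{n}0.png",cv2.cvtColor(eyes.capture(n),cv2.COLOR_RGB2BGR)); print(eyes.camera_model(n))
s=r.state();print(s["time_s"],s["ee_pos"],s["ee_rot"],r.hold_point_z)
E
```

```text
pics
rig.py
{'fx': 453.02595297970475, 'fy': 453.02595297970475, 'cx': 275.4866461462049, 'cy': 208.5508113166417, 'rvec': array([ 0.17081823, -2.68272562,  1.54254888]), 'tvec': array([ 573.31747337,  170.92780622, 1535.63244582])}
{'fx': 452.2613625364725, 'fy': 452.2613625364725, 'cx': 276.1357444757525, 'cy': 202.36768676801032, 'rvec': array([ 2.13710584, -2.17317622,  0.10993503]), 'tvec': array([  10.51900089,  578.38239269, 1369.77962818])}
0.1 [222.87964413 529.27608504 204.40842374] [-3.53857755e-04  1.98052583e-01  9.80190876e-01 -9.46284672e-04] 18.8
```

View pics/side0.png

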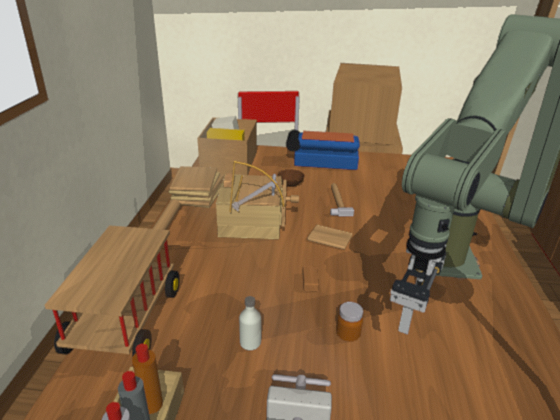

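View pics/top0.png

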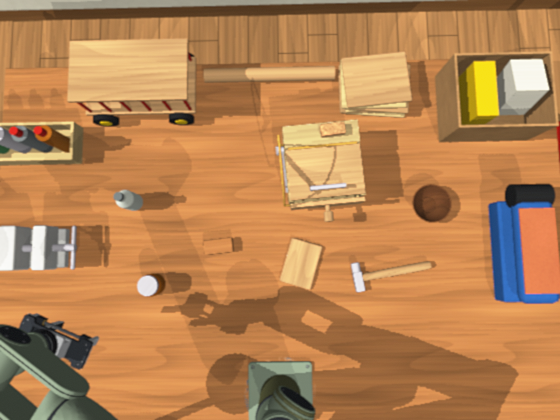

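The side view shows the box at about (253,205) with the pointer running from (235,208) to (275,180). The top view shows the box at about (323,165), the bar at (328,187) and the knob at (328,213). I'll zoom in on both.

```bash
python3 - <<'E'
import cv2
s=cv2.imread("pics/side0.png")[145:245,205:325]; t=cv2.imread("pics/top0.png")[115:228,268:378]
cv2.imwrite("pics/sc.png",cv2.resize(s,(720,600),interpolation=cv2.INTER_CUBIC))
cv2.imwrite("pics/tc.png",cv2.resize(t,None,fx=5,fy=5,interpolation=cv2.INTER_CUBIC))
E
```

```text
(no output)
```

View pics/sc.png

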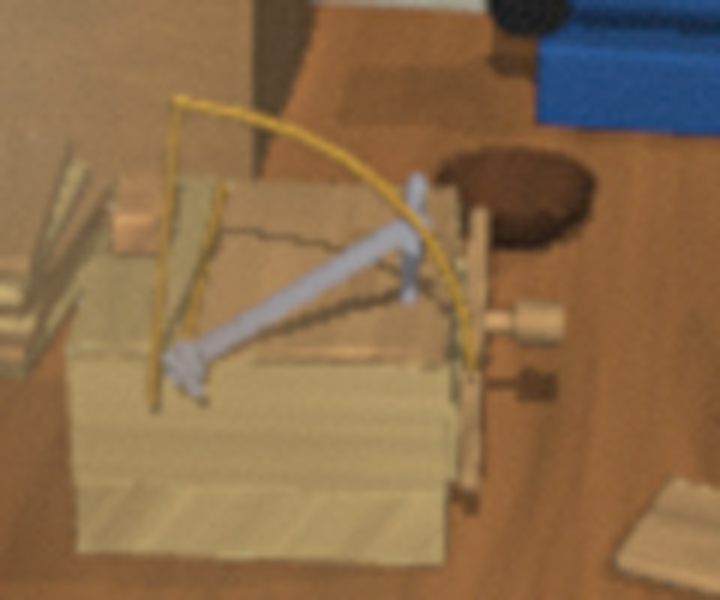

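View pics/tc.png

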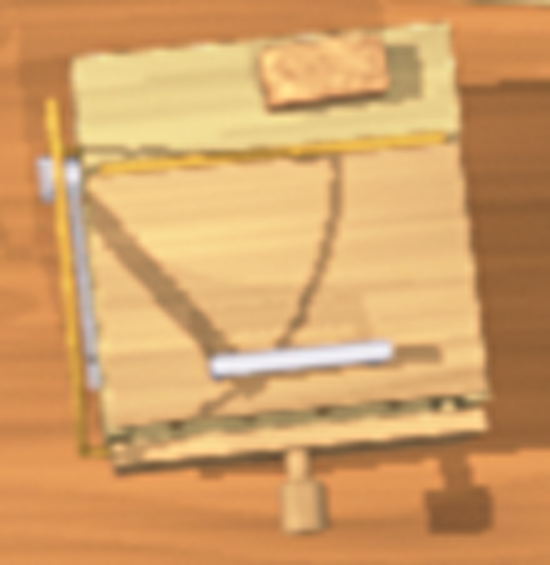

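```bash
cat > h.py <<'E'
import numpy as np, cv2
from rig import r, eyes, claw
from scipy.optimize import least_squares
from scipy.spatial.transform import Rotation as R
CM={n:eyes.camera_model(n) for n in("side","top")}
def proj(n,P):
    c=CM[n];K=np.array([[c["fx"],0,c["cx"]],[0,c["fy"],c["cy"]],[0,0,1]])
    return cv2.projectPoints(np.array(P,float).reshape(-1,1,3),c["rvec"],c["tvec"],K,None)[0].reshape(-1,2)
def b2w(p,P): # p=x,y,yaw
    return R.from_euler("z",p[2]).apply(np.atleast_2d(P))+[p[0],p[1],0]
def arm(th,d,h,y): # point d in front of the hinge, h above, at flap angle th
    return [40-d*np.cos(th)+h*np.sin(th),y,140+d*np.sin(th)+h*np.cos(th)]
E
cat > fit.py <<'E'
from h import *
S=lambda u,v:((u+.5)/6-.5+205,(v+.5)/6-.5+145)
T=lambda u,v:((u+.5)/5-.5+268,(v+.5)/5-.5+115)
def model(p):
    s,th=p[3],p[4]; k=[-143-s,0,107]
    return dict(side=[([110,110,0],S(78,552)),([-110,110,0],S(445,563)),([110,110,145],S(70,350)),
      (arm(0,123,35,50),S(408,300)),(arm(0,123,35,-50),S(417,175)),(k,S(540,322))],
     top=[([110,110,145],T(72,60)),([110,-110,145],T(450,25)),(arm(0,123,35,50),T(212,366)),(arm(0,123,35,-50),T(392,351)),
      (arm(0,147,5,-108),T(488,400)),(arm(0,147,5,108),T(105,430)),(k,T(304,507)),(arm(th,165,0,117),T(95,387))])
def res(p):
    m=model(p);o=[]
    for i,n in enumerate(("side","top")):
        o.append((proj(n,b2w(p,[a for a,_ in m[n]]))+p[5+2*i:7+2*i]-[b for _,b in m[n]]).ravel())
    a,b=proj("side",b2w(p,[arm(p[4],0,0,117),arm(p[4],165,0,117)]))+p[5:7]
    t=(b-a)/np.linalg.norm(b-a)
    o.append([np.cross(t,np.array(S(*q))-a) for q in((215,352),(300,298),(385,247))])
    o.append(p[5:]*1.0)
    return np.concatenate(o)
f=least_squares(res,[600,-50,0,.0,.6,0,0,0,0],loss="soft_l1",x_scale=[100,100,.1,10,.1,1,1,1,1])
if __name__=="__main__":
    print(f.x.round(3));print(res(f.x).round(2))
    p=f.x
    print("knob",b2w(p,[-143-p[3],0,107]),"bar",b2w(p,arm(0,123,35,0)),"hinge",b2w(p,[40,0,140]))
E
python3 -W ignore fit.py
```

```text
[ 6.86313e+02 -1.39474e+02  7.50000e-02  1.68910e+01  6.08000e-01
 -1.66000e-01  9.60000e-02  2.20000e-02  1.19000e-01]
[ 0.23  0.38  0.3   0.9  -0.37 -1.14  0.47 -6.69  0.21  1.58 -0.24  0.52
  0.13 -0.05 -0.17 -0.07 -0.13  0.67 -0.48  0.37  0.05 -1.41  1.26 -0.44
 -0.25  0.2  -0.01  0.12  0.87  0.19 -0.05 -0.17  0.1   0.02  0.12]
knob [[ 526.87444453 -151.49742309  107.        ]] bar [[ 603.5478731  -145.71531744  175.        ]] hinge [[ 726.1996081  -136.46589032  140.        ]]
```

```bash
sed -i 's/^      (arm(0,123,35,50),S(408,300)),/      /; s/^      (arm(0,147,5,-108),T(488,400)),/      /' fit.py; python3 -W ignore fit.py; cat > s1.py <<'E'
from fit import *
p=f.x; np.save("p.npy",p)
q=lambda yaw:[0,np.cos(yaw/2),np.sin(yaw/2),0]
k=b2w(p,[-145-p[3],0,107])[0]; ux=np.array([np.cos(p[2]),np.sin(p[2]),0])
Q=q(p[2]+np.pi)
print(k,"ik",[r.ik(k+[0,0,-19],q(p[2]+a)) for a in(0,np.pi)],
  [r.ik(b2w(p,arm(0,123,35,0))[0]+[0,0,-15],q(p[2]+a)) for a in(-np.pi/2,np.pi/2)],
  [r.ik(b2w(p,arm(.6,123,35,0))[0]+[0,0,-15],q(p[2]+a)) for a in(-np.pi/2,np.pi/2)])
r.movep(k+[0,0,110]-20*ux,Q)
r.move_linear(k+[0,0,60])
cv2.imwrite("pics/t1.png",cv2.cvtColor(eyes.capture("top"),cv2.COLOR_RGB2BGR))
r.move_linear(k+[0,0,-18],v=100)
s=r.state();print(s["time_s"],s["ee_pos"],s["ft_force"])
claw.grip(20);s=r.state();print(s["time_s"],s["opening"],s["gripper_force"],s["ft_force"],s["ee_pos"])
E
python3 -W ignore s1.py
```

```text
[ 6.86642e+02 -1.39521e+02  7.90000e-02  1.72130e+01  6.05000e-01
 -5.50000e-02 -1.23000e-01 -2.60000e-02  4.30000e-02]
[ 0.34  0.21  0.43  0.61 -0.26 -1.32  0.19  1.32 -0.13  0.22 -0.02 -0.11
 -0.34 -0.37 -0.05  0.53 -0.42  0.11  1.36 -0.51 -0.09  0.11  0.1   0.19
  0.97  0.27 -0.01 -0.05 -0.12 -0.03  0.04]
knob [[ 526.92407352 -152.10876448  107.        ]] bar [[ 603.89872458 -146.04235036  175.        ]] hinge [[ 726.51851206 -136.3786182   140.        ]]
[ 524.93025584 -152.26589833  107.        ] ik [array([-4.40693482e-01,  2.73378632e-01,  1.72060311e+00, -4.44089210e-16,
        1.14761091e+00,  1.05145486e+00]), array([-4.40693482e-01,  2.73378632e-01,  1.72060311e+00, -4.44089210e-16,
        1.14761091e+00, -2.09013779e+00])] [array([-3.76465818e-01,  3.40992892e-01,  1.46874165e+00, -4.44089210e-16,
        1.33185811e+00,  2.68647885e+00]), array([-3.76465818e-01,  3.40992892e-01,  1.46874165e+00, -4.44089210e-16,
        1.33185811e+00, -4.55113800e-01])] [array([-3.48731193e-01,  3.74718429e-01,  1.29085017e+00, -4.44089210e-16,
        1.47602405e+00,  2.71421348e+00]), array([-3.48731193e-01,  3.74718429e-01,  1.29085017e+00, -4.44089210e-16,
        1.47602405e+00, -4.27379175e-01])]
4.2083 [ 525.57115237 -152.59725772   89.72329763] [ 0.2866132  -0.11314825 -0.51232271]
5.25 27.361799376116778 30.000396072864532 [0.01491042 4.66427847 1.784153  ] [ 524.68592247 -150.10552938   88.85815553]
```

```bash
cat > s2.py <<'E'
from h import *
p=np.load("p.npy"); ux=np.array([np.cos(p[2]),np.sin(p[2]),0])
s0=np.array(r.state()["ee_pos"]); c=s0.copy()
r.move_linear(c-(80-p[3]-8)*ux,v=60); c=c-(80-p[3]-8)*ux
for i in range(10):
    c=c-2.5*ux; r.move_linear(c,v=40); r.sleep(.15); s=r.state()
    F=-(s["ft_force"]@ux); print(round(-(s["ee_pos"]-s0)@ux,2),s["ft_force"].round(1),s["opening"])
    if abs(F)>22: break
print(r.state()["time_s"])
for n in("side","top"): cv2.imwrite(f"pics/{n}2.png",cv2.cvtColor(eyes.capture(n),cv2.COLOR_RGB2BGR))
s=cv2.imread("pics/side2.png")[145:245,205:345]; t=cv2.imread("pics/top2.png")[115:258,268:378]
cv2.imwrite("pics/c2.png",np.hstack([cv2.resize(s,(560,400),interpolation=2),cv2.resize(t,(240,312),interpolation=2)[:400] if 0 else cv2.copyMakeBorder(cv2.resize(t,(240,312),interpolation=2),0,88,0,0,0)]))
E
python3 s2.py
```

```text
57.16 [0.7 2.7 1.9] 27.661414712794233
59.92 [-0.4  2.9  1.1] 27.432974232175088
61.93 [ 3.4  3.4 -0.4] 27.51975585582013
61.88 [10.1  4.7 -6.9] 26.955262080233496
61.85 [ 17.    4.5 -12.8] 27.084921522294934
62.0 [ 24.1   6.2 -18.7] 27.255009349991532
8.7167
```

View pics/c2.png

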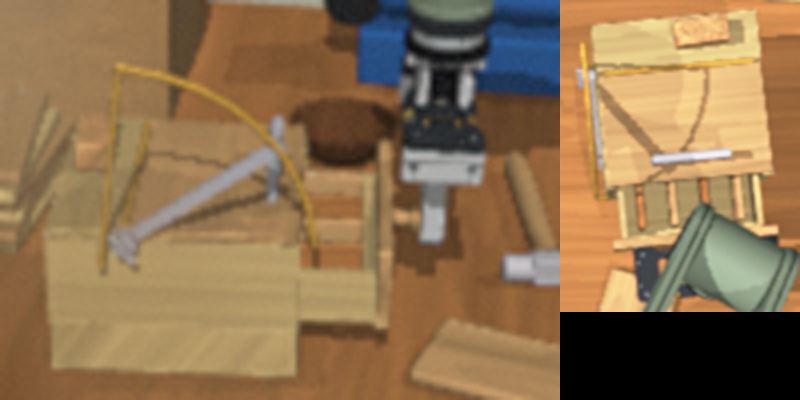

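The tray is at its stop: force climbed with no motion at 61.9 mm, and both views show it fully out. Next I'll release the knob and take the bar.

```bash
cat > s3.py <<'E'
from h import *
p=np.load("p.npy"); ux=np.array([np.cos(p[2]),np.sin(p[2]),0])
q=lambda yaw:[0,np.cos(yaw/2),np.sin(yaw/2),0]
e=np.array(r.state()["ee_pos"])
r.move_linear(e,v=60); s=r.state(); print(s["ft_force"].round(1))
claw.grip(60); r.move_linear(e+[0,0,150],v=200)
b=b2w(p,arm(0,123,35,0))[0]+[0,1,0]
r.movep(b+[0,0,50],q(p[2]+np.pi/2)); claw.grip(40)
r.move_linear(b+[0,0,-15],v=100); s=r.state(); print(b,s["ee_pos"],s["ft_force"].round(1))
claw.grip(5); r.sleep(.2); s=r.state(); print(s["time_s"],s["opening"],s["gripper_force"],s["ee_pos"],s["ft_force"].round(1), (s["ee_pos"]-b)@ux)
E
python3 s3.py
```

```text
[ 2.2  3.7 -1.9]
[ 603.89872458 -145.04235036  175.        ] [ 604.39169619 -145.21239277  160.58261045] [ 0.4 -0.3  1. ]
14.275 10.806494515835475 29.99938577413559 [ 606.26051316 -145.01229943  160.60611271] [ 5.1 -0.1 -2.5] 2.3568489241288315
```

```bash
cat > s4.py <<'E'
from h import *
import sys
p=np.load("p.npy"); ux=np.array([np.cos(p[2]),np.sin(p[2]),0])
T0=np.array([606.26,-145.01,160.6])
def off(th):
    a=np.array(arm(th,123,35,0))-arm(0,123,35,0); return a[0]*ux+[0,0,a[2]]
def angle(e): # flap angle from TCP
    d=np.array(e)-T0; x,z=d@ux-123,d[2]+35
    return np.arctan2(z,-x)-np.arctan2(35,123), np.hypot(x,z)
if __name__=="__main__":
    a,b=float(sys.argv[1]),float(sys.argv[2])
    for th in np.linspace(a,b,max(2,int(abs(b-a)/.06)+1))[1:]: r.move_linear(T0+off(th),v=100)
    r.sleep(.4); s=r.state(); print(s["time_s"],angle(s["ee_pos"]),np.hypot(123,35),s["ee_pos"],s["ft_force"].round(1),s["opening"])
    n=sys.argv[3]
    for c in("side","top"): cv2.imwrite(f"pics/{c}{n}.png",cv2.cvtColor(eyes.capture(c),cv2.COLOR_RGB2BGR))
    cv2.imwrite(f"pics/c{n}.png",cv2.resize(cv2.imread(f"pics/side{n}.png")[145:245,205:325],(720,600),interpolation=2))
E
python3 s4.py 0 .58 4
```

```text
16.925 (np.float64(0.5812194859234122), np.float64(130.16345486874582)) 127.88275880665071 [ 644.066567   -142.03801804  224.11123364] [-8.1 -0.6  2.4] 10.967318652782241
```

View pics/c4.png

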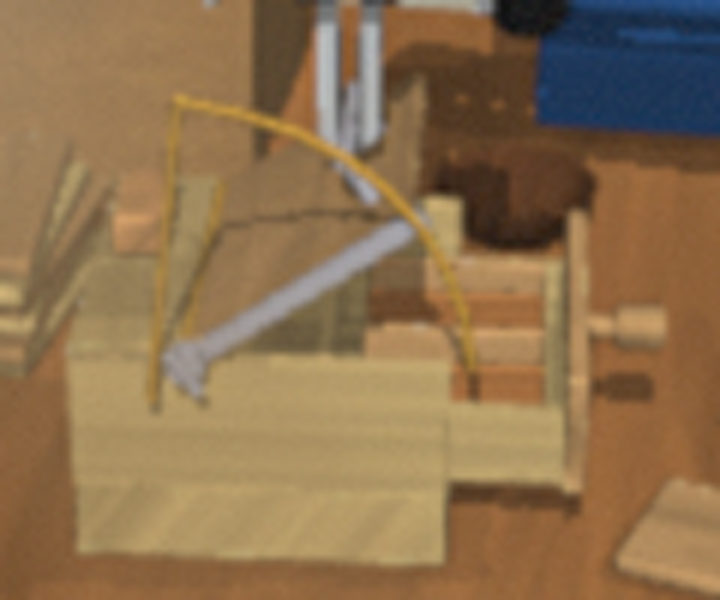

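```bash
cat > crop.py <<'E'
import cv2,numpy as np,sys
n=sys.argv[1]
s=cv2.resize(cv2.imread(f"pics/side{n}.png")[150:215,230:285],None,fx=8,fy=8,interpolation=2)
t=cv2.resize(cv2.imread(f"pics/top{n}.png")[125:213,270:360],None,fx=4,fy=4,interpolation=2)
t=cv2.copyMakeBorder(t,0,s.shape[0]-t.shape[0],0,0,0)
cv2.imwrite(f"pics/d{n}.png",np.hstack([s,t])); print(s.shape,t.shape)
E
python3 crop.py 4
```

```text
(520, 440, 3) (520, 360, 3)
```

View pics/d4.png

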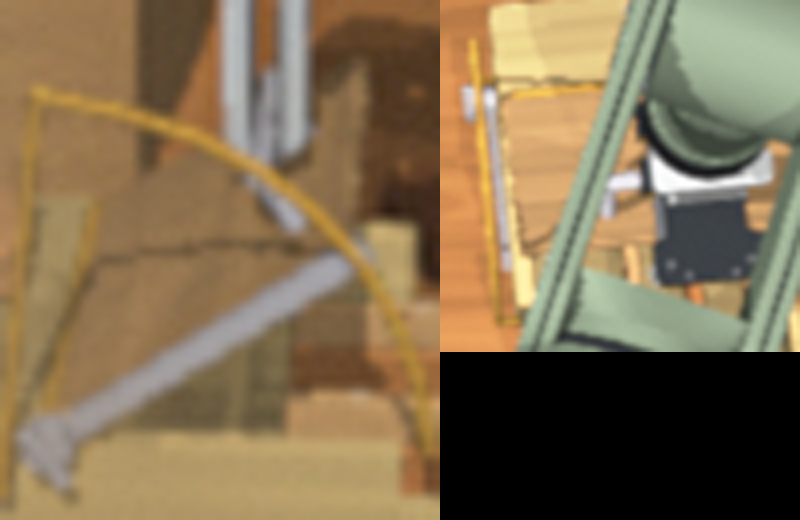

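The side crop shows the pointer centreline from about (75,428) to (355,258), the flap's far front corner at (367,58) and the bar end at (292,225). I'll compare these with predicted projections.

```bash
cat > cmp.py <<'E'
from h import *
from s4 import *
D=lambda uv:((uv-[230,150]+.5)*8-.5).round(0)
E_=lambda uv:((uv-[270,125]+.5)*4-.5+[440,0]).round(0)
for th in(.55,.58,.61):
    P={"farfront_top":arm(th,147,5,-108),"farfront_bot":arm(th,147,-5,-108),"farhinge":arm(th,0,5,-108),"nearfront_top":arm(th,147,5,108),"bar+50":arm(th,123,35,50),"bar+0":arm(th,123,35,0),"tip":arm(th,165,0,117),"hinge":arm(th,0,0,117)}
    print(th)
    for k,v in P.items():
        w=b2w(p,v); print("  ",k,D(proj("side",w)[0]),E_(proj("top",w)[0]))
# pointer centreline from colour, side view, all side pictures averaged
im=np.mean([cv2.imread(f"pics/side{i}.png").astype(float) for i in(0,2,4)],0)
m=(im[...,0]-im[...,2]>-8)
ys,xs=np.mgrid[0:420,0:560]
a,b=proj("side",b2w(p,[arm(.605,0,0,117),arm(.605,165,0,117)])); t=(b-a)/np.linalg.norm(b-a)
c,d=(xs-a[0])*t[0]+(ys-a[1])*t[1],-(xs-a[0])*t[1]+(ys-a[1])*t[0]
for lo,hi in((.2,.85),(.2,.75),(.3,.85)):
    L=np.linalg.norm(b-a);k=m&(c>lo*L)&(c<hi*L)&(abs(d)<4)
    cen=[(u,d[k&(abs(c-u)<.7)].mean()) for u in np.arange(lo*L,hi*L,.7)]
    sl,of=np.polyfit(*np.array(cen).T,1); print("pointer slope err",sl,"offset",of,"at tip",of+sl*L,k.sum())
print("px angle of line per rad:",[np.arctan2(*(lambda v:(v[1],v[0]))(np.diff(proj("side",b2w(p,[arm(x,0,0,117),arm(x,165,0,117)])),axis=0)[0])) for x in(.58,.605,.63)])
E
python3 cmp.py
```

```text
0.55
   farfront_top [364.  62.] [839. 222.]
   farfront_bot [375.  79.] [838. 231.]
   farhinge [100. 201.] [798.  69.]
   nearfront_top [344. 272.] [520. 252.]
   bar+50 [266. 181.] [601. 188.]
   bar+0 [273. 131.] [675. 181.]
   tip [387. 272.] [509. 279.]
   hinge [ 53. 441.] [489. 104.]
0.58
   farfront_top [359.  55.] [840. 217.]
   farfront_bot [370.  71.] [838. 227.]
   farhinge [100. 201.] [798.  69.]
   nearfront_top [338. 264.] [519. 248.]
   bar+50 [260. 175.] [601. 183.]
   bar+0 [267. 126.] [675. 176.]
   tip [380. 263.] [509. 274.]
   hinge [ 53. 441.] [489. 104.]
0.61
   farfront_top [354.  47.] [840. 213.]
   farfront_bot [365.  64.] [839. 223.]
   farhinge [100. 201.] [798.  69.]
   nearfront_top [332. 256.] [519. 243.]
   bar+50 [253. 169.] [601. 178.]
   bar+0 [260. 121.] [675. 171.]
   tip [374. 254.] [508. 269.]
   hinge [ 53. 441.] [489. 104.]
pointer slope err nan offset nan at tip nan 66
pointer slope err nan offset nan at tip nan 53
pointer slope err -0.01848744086933504 offset -0.5083289907466942 at tip -1.366951136093146 62
px angle of line per rad: [np.float64(-0.49864966215646106), np.float64(-0.5235293152486417), np.float64(-0.5486002637592626)]cmp.py:18: RuntimeWarning: Mean of empty slice.
  cen=[(u,d[k&(abs(c-u)<.7)].mean()) for u in np.arange(lo*L,hi*L,.7)]
  ret = ret.dtype.type(ret / rcount)
```

```bash
cat > edge.py <<'E'
from h import *
p=np.load("p.npy")
def prof(im,a,b,fr,h=5,step=.1):
    t=(b-a)/np.linalg.norm(b-a); n=np.array([-t[1],t[0]]); d=np.arange(-h,h+step/2,step)
    P=(a+np.outer(fr,b-a))[:,None]+d[None,:,None]*n
    return d,cv2.remap(im.astype(np.float32),P[...,0].astype(np.float32),P[...,1].astype(np.float32),cv2.INTER_CUBIC)
def ends(th,d0,d1,h,y0,y1): return proj("side",b2w(p,[arm(th,d0,h,y0),arm(th,d1,h,y1)]))
if __name__=="__main__":
    np.set_printoptions(linewidth=200,precision=2,suppress=True)
    fr=np.linspace(.15,.85,15)
    for n in(0,2,4):
        im=cv2.imread(f"pics/side{n}.png").astype(np.float32); a,b=ends(.62,0,165,0,117,117)
        d,I=prof(im[...,2]-im[...,0],a,b,fr); I=cv2.GaussianBlur(I,(1,9),0)
        lo=[];hi=[]
        for row in I:
            i0=30+np.argmin(row[30:71]); g=np.gradient(row)
            lo.append(d[max(0,i0-35)+np.argmin(g[max(0,i0-35):i0])]); hi.append(d[i0+np.argmax(g[i0:i0+35])])
        print(n,"ptr upper",np.array(lo),"\n  lower",np.array(hi))
        c=(np.array(lo)+hi)/2;L=np.linalg.norm(b-a);k=abs(c-np.median(c))<.6
        sl,of=np.polyfit(fr[k]*L,c[k],1);print("  slope",sl,"off",of)
    im4=cv2.imread("pics/side4.png").astype(np.float32);im2=cv2.imread("pics/side2.png").astype(np.float32)
    D=np.abs(im4-im2).sum(2)
    a,b=ends(.58,0,147,5,-108,-108);d,I=prof(D,a,b,np.linspace(.05,.95,19),4,1);print("far edge diff\n",I.round(0))
    a,b=ends(.58,147,147,-5,-108,108);d,I=prof(im4.sum(2),a,b,np.linspace(.05,.6,12),4,.5);print("front edge",a,b,"\n",I.round(0))
E
python3 edge.py
```

```text
0 ptr upper [-2.3 -2.3 -2.3 -2.3 -2.3 -2.3 -2.3 -2.3 -2.7 -2.7 -2.8 -2.8 -2.8 -2.9 -2.9] 
  lower [1.4 1.4 1.7 1.7 1.3 1.3 1.6 1.6 1.6 1.6 1.6 1.6 1.5 1.5 1.5]
  slope -0.010475348706888878 off -0.26047619047620746
2 ptr upper [-2.3 -2.3 -2.3 -2.3 -2.3 -2.3 -2.3 -2.3 -2.7 -2.7 -2.8 -2.8 -2.8 -2.8 -2.8] 
  lower [2.2 1.7 1.7 1.7 1.7 1.6 1.6 1.6 1.6 1.6 1.6 1.6 1.5 1.5 1.5]
  slope -0.01656029391162581 off -0.0527380952381129
4 ptr upper [-2.3 -2.3 -2.3 -2.3 -2.6 -2.3 -2.7 -2.7 -2.7 -2.8 -2.8 -2.8 -2.8 -2.8 -2.8] 
  lower [1.4 1.7 1.7 1.7 1.7 1.7 1.6 1.6 1.6 1.6 1.6 1.9 1.9 1.5 1.8]
  slope -0.007471388415942802 off -0.2934523809523979
far edge diff
 [[  3.   4.   4.   4.  17.  35.  49.  48.  51.]
 [  3.   2.   3.   5.   5.   5.  20.  26.  45.]
 [  5.   6.   1.  10.  38.  80.  55.  20.  27.]
 [  3.   1.   2.  11.  30.  29.  31.  32.  19.]
 [  4.   5.   6.   5.  21.  31.  33.  35.  33.]
 [ 14.  12.   5.   5.  17.  30.  30.  34.  30.]
 [  2.   4.   3.   2.  13.  33.  34.  36.  34.]
 [  6.   4.   9.   6.   3.  10.  18.  31.  37.]
 [  3.   3.   3.   9.  17.  38.  33.  20.  11.]
 [ 22.  31.
[... 871 characters left out ...]
0. 169. 170. 175. 179. 182. 180. 207. 248. 290. 310. 322. 318. 312. 307. 311. 322.]
 [191. 191. 192. 197. 203. 206. 208. 220. 238. 267. 288. 303. 304. 307. 308. 309. 312.]
 [205. 199. 198. 203. 210. 212. 215. 219. 234. 263. 293. 309. 312. 311. 307. 312. 321.]
 [209. 200. 196. 198. 202. 202. 208. 217. 242. 268. 298. 317. 326. 323. 319. 322. 326.]
 [190. 186. 188. 196. 196. 189. 192. 201. 233. 272. 311. 328. 335. 328. 322. 320. 321.]
 [156. 163. 174. 186. 191. 191. 205. 227. 274. 317. 346. 347. 340. 325. 317. 318. 323.]
 [138. 144. 159. 175. 186. 193. 198. 214. 256. 302. 328. 333. 330. 322. 321. 322. 324.]
 [123. 127. 140. 162. 180. 198. 202. 220. 252. 289. 313. 325. 319. 311. 312. 316. 321.]]
```

```bash
sed -i 's/^T0=.*/T0=np.array([604.0,-145.1,160.6])/' s4.py; python3 s4.py .59 .632 5; cat > e2.py <<'E'
from edge import *
import sys
n=sys.argv[1]
im=cv2.imread(f"pics/side{n}.png").astype(np.float32);im2=cv2.imread("pics/side2.png").astype(np.float32)
D=np.abs(im-im2).sum(2)
for th in map(float,sys.argv[2:]):
    a,b=ends(th,147,147,-5,-108,108);d,I=prof(im.sum(2),a,b,np.linspace(.05,.6,23),3);m=np.gradient(I,axis=1)[:,10:-10].argmax(1)*.1+d[10];print(th,"front edge d",np.median(m),m.mean())
    a,b=ends(th,0,147,5,-108,-108);d,I=prof(D,a,b,np.linspace(.05,.45,17),4);m=[d[np.argmax(x>15)] for x in I];print("   far",np.median(m),np.polyfit(np.linspace(.05,.45,17)*np.linalg.norm(b-a),m,1))
E
python3 e2.py 4 .56 .58 .6 ; python3 e2.py 5 .6 .62 .64;python3 crop.py 5
```

```text
17.675 (np.float64(0.6324808144732091), np.float64(129.02718143021121)) 127.88275880665071 [ 647.64932622 -141.71679952  227.44418455] [-6.8 -1.1  1.1] 11.138360706834133
0.56 front edge d 0.8000000000000012 0.7434782608695664
   far -0.09999999999999654 [ 0.04187785 -0.60147059]
0.58 front edge d 0.30000000000000115 0.3130434782608706
   far -0.09999999999999654 [ 0.06568914 -0.62794118]
0.6 front edge d -0.09999999999999898 -0.21739130434782508
   far 0.1000000000000032 [ 0.09195743 -0.67647059]
0.6 front edge d 0.7000000000000011 0.6434782608695663
   far -0.19999999999999662 [ 0.01717596 -0.07696078]
0.62 front edge d 0.20000000000000107 0.11739130434782716
   far 3.552713678800501e-15 [ 0.0415552  -0.10833333]
0.64 front edge d -0.4999999999999991 -0.49999999999999917
   far 0.20000000000000373 [ 0.06283414 -0.11617647]
(520, 440, 3) (520, 360, 3)
```

View pics/d5.png

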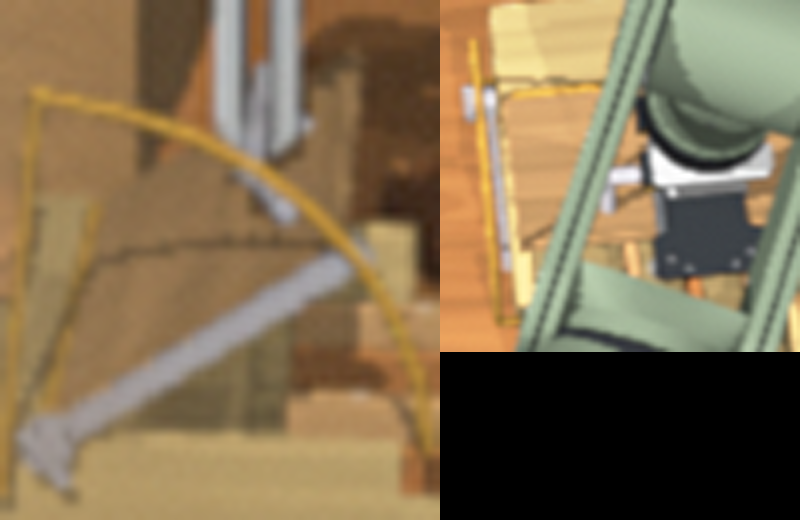

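```bash
cat > pf.py <<'E'
from h import *
from scipy.optimize import minimize
p=np.load("p.npy")
def cov(cam,th,du,dv,sh):
    c=[arm(th,d,h,y) for d in(0,165) for h in(-6,6) for y in(114.5,119.5)]
    uv=cv2.convexHull((proj(cam,b2w(p,c))+[du,dv]).astype(np.float32))
    S=16; m=np.zeros((sh[1]*S,sh[3]*S),np.uint8)
    cv2.fillConvexPoly(m,np.round(((uv[:,0]-[sh[2],sh[0]]+.5)*S-.5)*16).astype(np.int32),255,shift=4)
    return cv2.GaussianBlur(cv2.resize(m,(sh[3],sh[1]),interpolation=cv2.INTER_AREA).astype(float)/255,(0,0),.45)
def run(cam,names,sh,flo,fhi):
    im=np.mean([cv2.imread(f"pics/{cam}{n}.png").astype(float) for n in names],0)
    I=(im[...,0]-im[...,2])[sh[0]:sh[0]+sh[1],sh[2]:sh[2]+sh[3]]
    a,b=proj(cam,b2w(p,[arm(.62,0,0,117),arm(.62,165,0,117)]));L=np.linalg.norm(b-a);t=(b-a)/L
    ys,xs=np.mgrid[sh[0]:sh[0]+sh[1],sh[2]:sh[2]+sh[3]]
    c=((xs-a[0])*t[0]+(ys-a[1])*t[1])/L; d=-(xs-a[0])*t[1]+(ys-a[1])*t[0]
    k=(c>flo)&(c<fhi)&(abs(d)<5); up=(d<0)[k]
    def cost(v):
        x=cov(cam,*v,sh)[k]
        A=np.c_[x,(1-x)*up,(1-x)*~up,(1-x)*up*c[k],(1-x)*~up*c[k],x*c[k]]
        q=np.linalg.lstsq(A,I[k],rcond=None)[0]; e=A@q-I[k]; return (20*np.log1p((e/15)**2)).mean()
    o=min((minimize(cost,[t0,.1,-.1],method="Nelder-Mead",options=dict(initial_simplex=np.array([[t0,0,0],[t0+.03,0,0],[t0,.5,0],[t0,0,.5]]),xatol=1e-3)) for t0 in(.58,.62,.66)),key=lambda o:o.fun)
    print(cam,names,flo,fhi,o.x.round(4),o.fun)
for n in((0,2),(4,5)):
    for f in((.15,.85),(.25,.8)): run("side",n,(140,100,200,120),*f)
E
python3 pf.py
```

```text
side (0, 2) 0.15 0.85 [ 0.6347  0.5419 -0.6467] 3.858096639058112
side (0, 2) 0.25 0.8 [ 0.6259  0.5684 -0.8994] 2.8749236723119926
side (4, 5) 0.15 0.85 [ 0.6292  0.328  -0.6476] 2.114258954003791
side (4, 5) 0.25 0.8 [ 0.6276  0.5523 -0.8261] 1.5113710661289745
```

The flap's estimated angle is about 0.628 rad and the pointer's about 0.629 rad. The tray is out and the grip is steady, so I'm handing the job in.

```bash
python3 -c "
from rig import r, eyes, claw
s=r.state();print(s['time_s'],abs(s['joint_vel']).max(),s['gripper_force']);print(r.job_done())"
```

```text
17.775 0.0011151181709516626 30.00110149383545
the job is handed in; nothing more can be done
None
```

The job is handed in at 17.8 s: the tray is out at its stop, and the gripper is holding the flap still at about 0.63 rad, matching the pointer to within roughly 0.015 rad by my camera and arm measurements.

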